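# Walk a manifold block round onto the fence

## Robot

A 6-joint arm with a two-finger parallel gripper is mounted at the origin on a cart in front of the work surface, level with it; the furniture and walls round the work are solid. World frame = base frame: x ahead of the robot, y to its left, z up, the work surface at z = 0. Lengths are in mm, angles in rad, forces in N, time in s.
With the tool pointing down it reaches from about 300 to 1000 mm from the base axis. Payload 5.1 kg.
Tool frame: the origin (TCP) lies between the finger pads; the fingertips stand 25 mm ahead of it and the grasp point (between the pads) lies 6 mm ahead of it; z points along the fingers, y is the line along which they close (so a half turn about z gives the same grasp; the last joint's range is limited). The gripper opens to 95 mm and grips with 3 to 60 N. Pads are 20 mm wide; open, the fingers measure 119 mm over their backs; the gripper's body (75 mm by 180 mm) begins 59 mm behind the grasp point.
Start: joints at [1.024, 0.124, 1.65, -0, 1.367, -0.083], TCP at [290.795, 581.311, 207.456] pointing down, gripper open.
Joint ranges: [-2.61, 2.61], [-1.02, 2.33], [0.03, 2.71], [-1.35, 4.49], [0.32, 2.68], [-2.91, 2.91]. Speed limits (rad/s): [2.57, 2.57, 3.14, 3.14, 3.14, 3.14].

## Interface

Orientations are given as a rotation vector (axis times angle).
In Python, from bench import readout, capture, camera_params, order, regions_of gives the robot as it stands. The module is installed in compiled form; this text tells all that it offers.
- The arm moves only by the shell command python3 -m inch 'ROWS' [FORCE]. ROWS is JSON, a list of rows, each a list of 3 entries, a list of its own where there are three numbers: the shift along the tool's x, y, z in m, then the turn about the tool's z in rad, then the closure, from -1 (fully open) to 1 (shut), so that 0 is half open. A call has 1 to 10 rows; each row is the pose to reach, as a shift and turn from the pose commanded when the call began, along the tool's axes at that moment; what a row does not reach only later rows make up. A row lasts 1/8 s, in which the tool goes at most 62.5 mm and 10.7 degrees, less where a joint would pass 70% of its speed; a pose out of reach is approached as far as the arm can. A call with a gripper value outside its range is refused whole. The fingers move at their own pace and stop on an object; FORCE is the grip in N (left out, the last holds). Time passes only in rows, so rows that repeat a pose let the fingers close. It gives the time, the measured TCP pose, the force, the opening and the grip force at its end, in the units of the state.
- readout.observe(): the state, without advancing time (a new reading comes with each control period).
- capture(name): name is "side" or "top" or "wrist"; returns the picture (420x560x3 uint8, red, green, blue); there is no depth.
- camera_params(name): a dict with "intrinsics" (3x3 intrinsics, pixels), "rvec" (rotation vector, rad) and "tvec" (3), from world to camera coordinates, as OpenCV has them. Camera axes: x right, y down, z forward; pixel columns grow to the right and rows downward; lengths in mm; the calibration is good to about 2 mm. A picture is of the moment at which its call begins: read the wrist's pose just before it. camera_params takes no time and is no camera call; for the wrist camera it gives the pose at the moment of the call.
- order.close_job(): hands the job in; it is judged then, once.
Trained networks look in the newest picture that a camera, given by its name, has taken for a name from the list of things; names that differ only in an ending like _2 or _b are one class to them, and where a whole thing is asked for, a point or a joint stands for the part that bears it (a point fixed in the world has none). Each returns a list of dicts, best first, with "score" (0 to 1); they miss things now and then, are a little off and sometimes report something else, mostly with a low value. They report only what shows in the picture. A call takes as long as a camera call. They do not tell look-alikes from the thing itself.
- regions_of(camera, thing): "region" (420x560 bool, what is visible of it) and "extent" ([centre column, centre row, width, height] in pixels, round what is visible of it).
The state is a dict: "t": time; "q": joint angles; "qd": joint speeds; "effort": joint torques, N m; "tcp_pos": TCP position; "orientation": TCP orientation; "contact_force": force on the tool from outside, world axes, zero at the start; "ft_torque": the same for the moment, N m; "opening": finger opening in mm; "gripper_force": force on a finger pad.
Only numpy, scipy, OpenCV 4.12 (cv2) and the standard library are available. Lean on these libraries where they do the work, as an engineer would, in place of code of your own. Each camera call takes 0.05 s, during which the arm holds its last target. There are 200 camera calls.

## Task

Using only pushes of the fingers, walk the heavy aluminium manifold block round by pushing at its rear corners in turn (the side with the two brass plugs is the rear), until its plain long side lies flush along the steel fence, with the whole of that side backed by the fence. Square it up before it gets there, so that no corner strikes the fence askew, and do not lift or tip it. Leave the charger, tape roll, carton, sensor and filter standing where they are, and take the hand away at the end.

Things in the scene. Friction and masses are not known exactly. Their poses are not given: they have to be found in the camera images.
- fence: steel angle fence fixed to the worktop, 280 mm long, 40 mm high, 8 mm thick, with a bolted flange 40 mm deep (measured from the working face) on its far side. Origin: on the worktop under the middle of its working face (the face towards the robot, which is the plane x = 0 of this frame). x points away from the robot through the fence, y along the fence to the left, z up. It stands turned up to 14 degrees either way.
- block: loose cast aluminium manifold block, 110 mm deep (x), 160 mm long (y), 50 mm high, 0.75 to 0.99 kg. Origin: centre of its underside; z up. Its +x side is the plain long side that must lie on the fence; its -x side carries two brass plugs. It starts with its centre 140 to 170 mm in front of the fence's face, turned 20 to 43 degrees anticlockwise (from above) from square with the fence
- rear (a point): middle of the block's -x side (55 mm behind its origin, 20 mm up). The plugs, 18 mm across, stand out 6 mm, 20 mm either side of it. The block slides with a push of 4 to 12 N; a push of length d about 60 mm to one side of this point turns the block by about d / 0.1 m and moves its centre forward by about a third of d
- face_left (a point): the left (+y) end of the block's plain side: 55 mm ahead (+x) and 80 mm left of the block's origin, 20 mm up
- face_right (a point): the right (-y) end of the block's plain side: 55 mm ahead (+x) and 80 mm right of the block's origin, 20 mm up
- charger: black mains adapter brick, 42x104x30 mm, loose, beside the left end of the work; leave it. Origin: centre of its underside
- tape: black tape roll lying flat, 63x60x19 mm, loose, off the right end of the fence; leave it. Origin: centre of its underside
- carton: small blue carton, 62x125x36 mm, loose, on the right of the work; leave it. Origin: centre of its underside
- sensor: small pale cylindrical sensor module, 20x20x16 mm, loose, off the left end of the fence; leave it. Origin: centre of its underside
- filter: small pale round inlet filter, 36x36x14 mm, loose, on the right towards the robot; leave it. Origin: centre of its underside
Mind the look-alikes: they are no part of the job. What is shaped like the block but brown is not meant.

How it is judged (in metres and radians):
At the end, for the whole second after the job is handed in: both ends of the block's plain side lie within 4 mm of the fence's working face and within the fence's length (2 mm over allowed), the block flat on the worktop and at rest (x of face_left in the frame of fence between -0.004 and 0.004 m and x of face_right in the frame of fence between -0.004 and 0.004 m and y of face_left in the frame of fence below 0.142 m and y of face_right in the frame of fence above -0.142 m and height (world z) of block below 0.003 m and angle between block's own z axis and vertical below 0.03 rad and linear speed of block below 0.01 m/s); the robot touches nothing.
It fails at once if a corner of the block strikes the fence while the block is more than about 9 degrees out of square (contact force between block and fence above 0.5 N and angle between the x axis of block and the x axis of fence, either way round above 0.16 rad).
It fails at once if the block is lifted or tipped (height (world z) of block above 0.008 m or angle between block's own z axis and vertical above 0.1 rad).
It fails at once if one of the other loose things is moved by more than 20 mm (distance of any of charger, tape, carton, sensor, filter from where it was at the start of the episode above 0.02 m).
It also fails if it takes over 58 s, if anything falls off the work surface, if the arm or the gripper's body presses on something with over 40 N, if the wrist force passes 120 N, or if a joint passes its speed limit or range.

## Working session

There is one attempt and no reset: what is moved stays moved. The work goes in short steps, Python scripts to look and compute and a shell command to move; the robot and the scene stay as the last step left them, time stands still between calls to the robot, and variables do not carry over. Pictures are saved under pics/ and viewed, at most 10 in all, crops included, and the job is handed in when it is done.

```bash
mkdir -p pics
python3 - <<'E'
from bench import *
import cv2,numpy as np
s=readout.observe();print(s['t'],s['tcp_pos'],s['orientation'],s['opening'])
ims=[]
for n in("top","side"):
    im=capture(n);cv2.imwrite(f"pics/{n}0.png",im[:,:,::-1])
    p=camera_params(n);print(n,np.round(p["intrinsics"],1).tolist(),np.round(p["rvec"],3),np.round(p["tvec"],1))
    for th in("block","fence","charger","tape","carton","sensor","filter"):
        for r in regions_of(n,th)[:3]: print(th,round(r["score"],2),np.round(r["extent"]))
E
```

```text
0.0 [290.47125837 580.77759876 206.2187959 ] [-7.21877769e-01 -3.05689102e+00  3.03410619e-03] 95.46097298558718
top [[439.5, 0.0, 275.2], [0.0, 439.5, 209.3], [0.0, 0.0, 1.0]] [ 2.197 -2.144  0.117] [ -53.3  599.2 1128.1]
block 0.86 [222. 264.  70.  68.]
block 0.56 [309. 232.  72.  47.]
block 0.17 [352. 280.   8.   8.]
fence 0.6 [305. 168. 105.  41.]
fence 0.6 [309. 232.  70.  53.]
charger 0.61 [213. 195.  36.  25.]
tape 0.56 [373. 204.  23.  24.]
carton 0.62 [376. 255.  50.  39.]
sensor 0.52 [232. 166.   4.   6.]
sensor 0.38 [352. 280.  12.  12.]
filter 0.5 [352. 280.   8.  11.]
side [[390.8, 0.0, 279.6], [0.0, 390.8, 201.0], [0.0, 0.0, 1.0]] [ 2.141 -0.563  0.27 ] [-525.4  181.   684.8]
block 0.67 [205. 191.  73.  61.]
block 0.66 [285. 235.  88.  80.]
fence 0.75 [358. 211.  75.  84.]
fence 0.59 [284. 237.  94.  80.]
tape 0.67 [284. 235.  94.  75.]
tape 0.6 [372. 280.  37.  31.]
carton 0.8 [314. 311.  52.  75.]
sensor 0.61 [303. 170.  12.  10.]
filter 0.68 [261. 305.  18.  16.]
filter 0.41 [304. 168.  11.  10.]
```

View pics/top0.png

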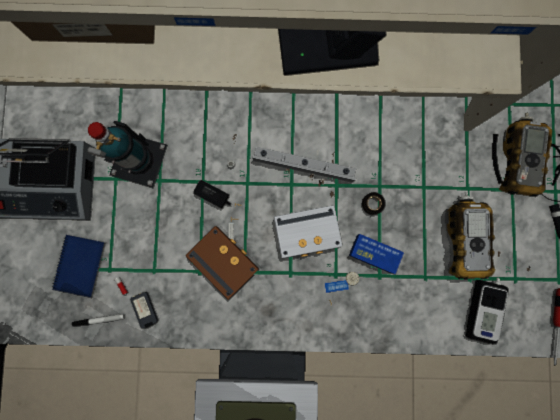

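View pics/side0.png

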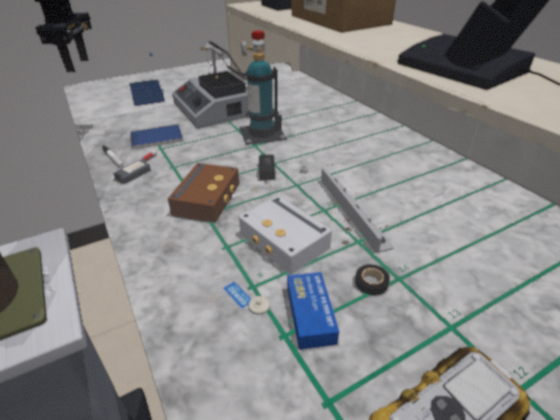

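The top view shows the silver block at (309,232), the fence from (252,158) to (353,180), the charger at (213,195), the tape at (373,204), the carton at (376,255) and the filter at (353,280). The brown look-alike is at (222,262).

Run:
```python
import cv2,numpy as np
a=cv2.imread("pics/top0.png")[140:300,190:400];cv2.imwrite("pics/c1.png",cv2.resize(a,None,fx=3.75,fy=3.75,interpolation=cv2.INTER_CUBIC))
```

```text
(no output)
```

View pics/c1.png

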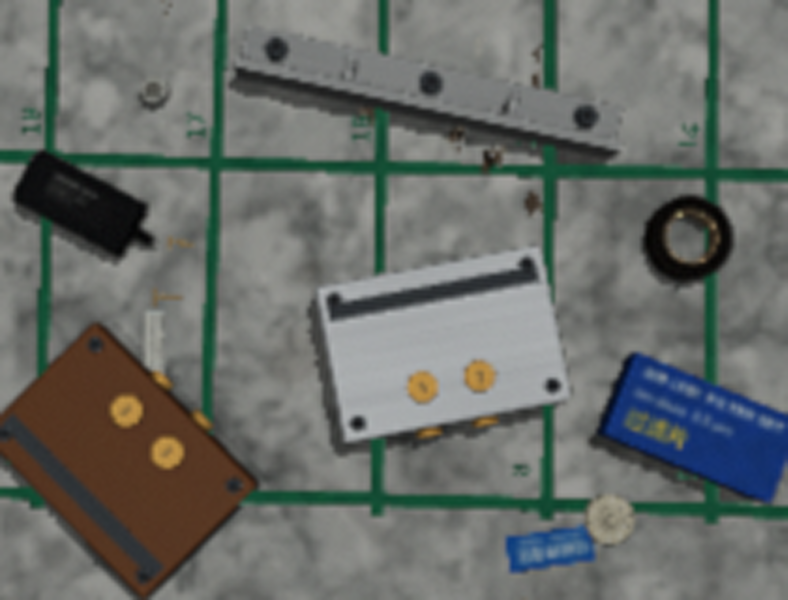

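```bash
cat > h.py <<'E'
import numpy as np,cv2
from bench import *
def back(cam,uv,z):
    p=camera_params(cam);R=cv2.Rodrigues(np.array(p["rvec"],float))[0];t=np.array(p["tvec"],float).ravel();K=np.array(p["intrinsics"],float)
    uv=np.atleast_2d(uv).astype(float);d=np.c_[uv,np.ones(len(uv))]@np.linalg.inv(K).T@R
    c=-R.T@t
    return c+d*((z-c[2])/d[:,2])[:,None]
def pose(C): # FL,FR,RR,RL -> center, yaw
    c=C.mean(0)[:2];f=(C[0]+C[1]-C[2]-C[3])[:2];l=(C[0]+C[3]-C[1]-C[2])[:2]
    a=np.arctan2(f[1],f[0]);b=np.arctan2(-l[0],l[1]);return c,a,b
E
python3 - <<'E'
from h import *
px=lambda P:np.array([190,140])+(np.array(P)+.5)/3.75-.5
C=back("top",px([(318,287),(540,248),(569,400),(345,442)]),50)
print(np.round(C,1));print("edges",[round(np.linalg.norm(C[i]-C[(i+1)%4])) for i in range(4)],pose(C))
c,a,_=pose(C)
T=back("top",px([(237,70),(620,149)]),40)[:,:2];B=back("top",px([(232,84),(617,160)]),0)[:,:2]
for F in(T,B):
    d=F[0]-F[1];yaw=np.arctan2(-d[0],d[1]);m=F.mean(0);r=c-m
    n=np.array([np.cos(yaw),np.sin(yaw)]);l=np.array([-n[1],n[0]])
    print("fence",F.round(1).tolist(),"len",np.linalg.norm(d).round(),"mid",m.round(1),"yaw",yaw.round(3),"block in fence",(r@n).round(1),(r@l).round(1),"rel",(pose(C)[2]-yaw).round(3))
for n,P,z in(("tape",(689,240),19),("carton",(700,425),36),("filter",(610,520),14),("charger",(85,205),30),("sensor",(153,94),16)):print(n,back("top",px([P]),z)[0,:2].round())
s=readout.observe();print(cv2.Rodrigues(s['orientation'])[0].round(3))
E
```

```text
[[ 580.4  -36.9   50. ]
 [ 611.3 -189.9   50. ]
 [ 506.8 -211.    50. ]
 [ 474.4  -57.9   50. ]]
edges [156, 107, 156, 108] (array([ 543.21972398, -123.9204535 ]), np.float64(0.19749493850289276), np.float64(0.20388415337823534))
fence [[733.5, 24.1], [683.9, -246.9]] len 275.0 mid [ 708.7 -111.4] yaw -0.181 block in fence -160.5 -42.1 rel 0.385
fence [[731.8, 29.4], [682.8, -252.2]] len 286.0 mid [ 707.3 -111.4] yaw -0.172 block in fence -159.5 -40.5 rel 0.376
tape [ 623. -300.]
carton [ 492. -304.]
filter [ 424. -246.]
charger [636. 129.]
sensor [720.  85.]
[[-0.894  0.447  0.   ]
 [ 0.447  0.894  0.   ]
 [ 0.     0.    -1.   ]]
```

```bash
python3 -m inch '[[[-0.044,-0.056,0],0,-1],[[-0.088,-0.111,0],-0.05,-1],[[-0.132,-0.167,0],-0.1,-1],[[-0.176,-0.223,0],-0.15,-1],[[-0.22,-0.278,0],-0.2,-1],[[-0.264,-0.334,0],-0.24,-1],[[-0.308,-0.39,0],-0.288,-1],[[-0.352,-0.445,0],-0.288,-1],[[-0.396,-0.501,0],-0.288,-1],[[-0.44,-0.5565,0],-0.288,-1]]'; python3 -c "
from h import *
s=readout.observe();R=cv2.Rodrigues(s['orientation'])[0];print(s['tcp_pos'].round(1),R.round(3).tolist())"
```

```text
t: 2.05
tcp_pos: [418.3, -32.6, 208.0]
orientation: [0.276, 3.127, 0.0]
contact_force: [1.3, 0.3, -0.0]
opening: 95.2
gripper_force: 0.0
[418.3 -32.6 208. ] [[-0.985, 0.175, 0.002], [0.175, 0.985, -0.0], [-0.002, 0.0, -1.0]]
```

```bash
python3 -m inch '[[[-0.016,-0.038,0],0,-1],[[-0.031,-0.077,0],0,-1],[[-0.031,-0.077,0.03],0,-1],[[-0.031,-0.077,0.03],0,-1]]'; python3 -c "
from h import *
s=readout.observe();print(s['tcp_pos'].round(1))
cv2.imwrite('pics/w1.png',cv2.resize(capture('wrist')[:,:,::-1],(800,600)))
p=camera_params('wrist');R=cv2.Rodrigues(p['rvec'])[0];print((-R.T@p['tvec']).round(),R.round(2).tolist())"
```

```text
t: 2.55
tcp_pos: [433.5, -111.6, 175.1]
orientation: [-0.277, -3.124, -0.002]
contact_force: [-0.4, 0.1, -0.8]
opening: 95.0
gripper_force: 0.0
[ 433.5 -111.6  175.1]
[357. -98. 355.] [[0.17, 0.98, 0.0], [0.95, -0.17, 0.28], [0.27, -0.05, -0.96]]
```

View pics/w1.png

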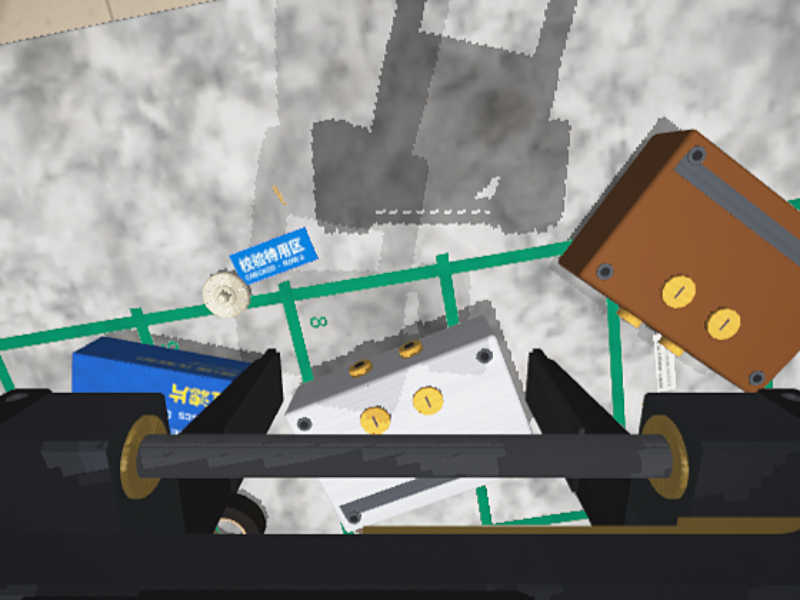

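The wrist view shows the block ahead of the fingers. Its rear-left top corner is at (488,318) and its rear-right top corner is at (287,408). Both plugs lie between the fingers. I'll check these points against the top-camera fix and then go down.

```bash
python3 - <<'E'
from h import *
print(back("wrist",np.array([(488,318),(287,408),(561,262)])*.7,50).round(1), back("wrist",np.array([(225,294)])*.7,14).round())
E
python3 -m inch '[[[0,0,0.05],0,-1],[[0,0,0.1],0,-1],[[0,0,0.142],0,-1],[[0,0,0.142],0,-1]]'
```

```text
[[ 463.6  -59.5   50. ]
 [ 505.4 -208.3   50. ]
 [ 434.    -8.1   50. ]] [[ 424. -244.   14.]]
t: 3.1
tcp_pos: [433.0, -110.4, 33.4]
orientation: [-0.273, -3.124, -0.003]
contact_force: [0.0, 1.5, 0.5]
opening: 95.0
gripper_force: 0.0
```

```bash
python3 -m inch '[[[-0.006,-0.005,0],0,-1],[[-0.014,-0.005,0],0,-1],[[-0.02,-0.005,0],0,-1],[[-0.026,-0.005,0],0,-1],[[-0.032,-0.005,0],0,-1],[[-0.038,-0.005,0],0,-1],[[-0.044,-0.005,0],0,-1],[[-0.05,-0.005,0],0,-1],[[-0.055,-0.005,0],0,-1],[[-0.055,-0.005,0],0,-1]]'
python3 - <<'E'
from h import *
cv2.imwrite('pics/t2.png',cv2.resize(capture('top')[140:300,190:400,::-1],None,fx=3.75,fy=3.75,interpolation=cv2.INTER_CUBIC))
E
```

```text
t: 4.35
tcp_pos: [486.8, -125.0, 34.8]
orientation: [-0.274, -3.124, -0.004]
contact_force: [-5.1, 3.4, 1.5]
opening: 94.9
gripper_force: 2.4
```

View pics/t2.png

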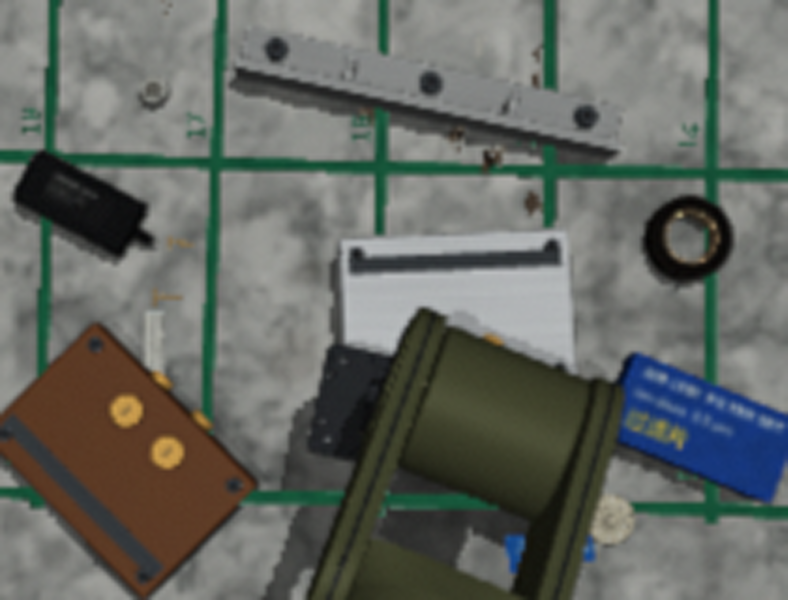

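The block has turned to nearly image-square, with front corners at (341,240) and (568,233), and the fence still has a clear gap. I'll work out how much remains.

Run:
```python
from h import *
px=lambda P:np.array([190,140])+(np.array(P)+.5)/3.75-.5
P=back("top",px([(341,240),(568,233)]),50)[:,:2];d=P[0]-P[1];yaw=np.arctan2(-d[0],d[1])
y=-.177;n=np.array([np.cos(y),np.sin(y)]);l=np.array([-n[1],n[0]]);O=np.array([708,-111.4])
print(np.linalg.norm(d),yaw,[((q-O)@n,(q-O)@l) for q in P]); t=np.array([486.8,-125])-O;print("tcp",t@n,t@l)
c=P.mean(0)-55*np.array([np.cos(yaw),np.sin(yaw)])-O;print(c@n,c@l)
```

```text
157.5223424857443 0.05600490937789943 [(np.float64(-103.57495932838364), np.float64(41.83701337950048)), (np.float64(-67.20269300582511), np.float64(-111.42859471558718))]
tcp -215.34939889463956 -52.33580414704072
-138.90255832857656 -47.49541547156455
```

```bash
python3 -m inch '[[[-0.006,0.001,0],0,-1],[[-0.012,0.002,0],0,-1],[[-0.018,0.003,0],0,-1],[[-0.024,0.004,0],0,-1],[[-0.03,0.006,0],0,-1],[[-0.036,0.007,0],0,-1],[[-0.042,0.008,0],0,-1],[[-0.048,0.01,0],0,-1],[[-0.052,0.011,0],0,-1],[[-0.052,0.011,0],0,-1]]'
python3 - <<'E'
from h import *
cv2.imwrite('pics/t3.png',cv2.resize(capture('top')[140:300,190:400,::-1],None,fx=3.75,fy=3.75,interpolation=cv2.INTER_CUBIC))
E
```

```text
t: 5.65
tcp_pos: [539.7, -124.4, 34.7]
orientation: [-0.276, -3.124, -0.001]
contact_force: [-6.5, -0.2, 1.2]
opening: 95.3
gripper_force: 2.6
```

View pics/t3.png

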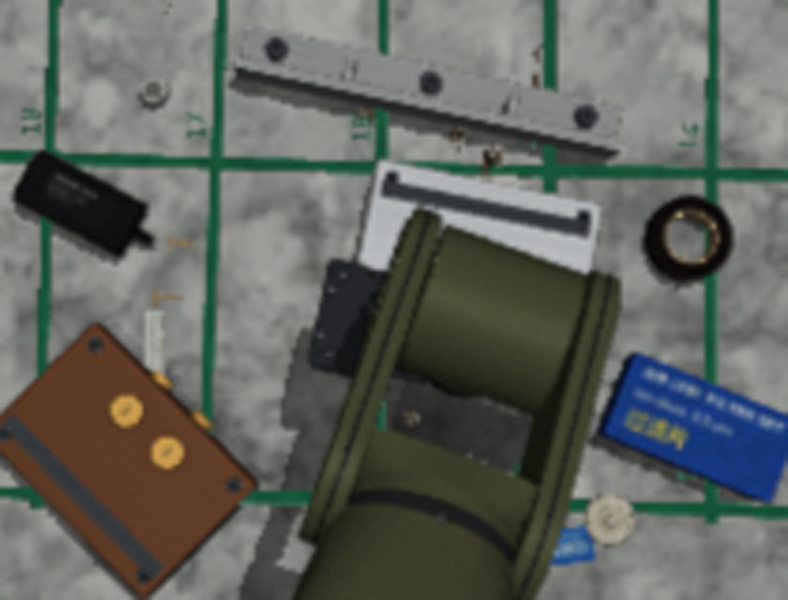

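The block's front corners are now at (378,162) and (601,205). It is almost parallel with the fence and still clear of it.

Run:
```python
from h import *
px=lambda P:np.array([190,140])+(np.array(P)+.5)/3.75-.5
P=back("top",px([(379,161),(602,205)]),50)[:,:2];d=P[0]-P[1];yaw=np.arctan2(-d[0],d[1])
y=-.177;n=np.array([np.cos(y),np.sin(y)]);l=np.array([-n[1],n[0]]);O=np.array([708,-111.4])
print(np.linalg.norm(d),yaw-y,[((q-O)@n,(q-O)@l) for q in P]); t=np.array([539.7,-124.4])-O;print("tcp",t@n,t@l)
c=P.mean(0)-55*np.array([np.cos(yaw),np.sin(yaw)])-O;print(c@n,c@l)
```

```text
157.89174362584575 0.005132087712737515 [(np.float64(-44.01282232641032), np.float64(26.91886259020861)), (np.float64(-43.2025116060541), np.float64(-130.97080173822764))]
tcp -163.38153614396398 -42.43069227856852
-98.60694266390394 -52.30823315914796
```

```bash
python3 -m inch '[[[-0.005,0.001,0],0,-1],[[-0.01,0.002,0],0,-1],[[-0.015,0.002,0],0,-1],[[-0.02,0.003,0],0,-1],[[-0.025,0.003,0],0,-1],[[-0.03,0.003,0],0,-1],[[-0.034,0.003,0],0,-1],[[-0.037,0.003,0],0,-1],[[-0.037,0.003,0],0,-1]]'
python3 - <<'E'
from h import *
cv2.imwrite('pics/t4.png',cv2.resize(capture('top')[140:300,190:400,::-1],None,fx=3.75,fy=3.75,interpolation=cv2.INTER_CUBIC))
E
```

```text
t: 6.82
tcp_pos: [576.3, -127.6, 34.6]
orientation: [-0.275, -3.123, -0.001]
contact_force: [-6.1, 1.1, 2.1]
opening: 95.1
gripper_force: 3.3
```

View pics/t4.png

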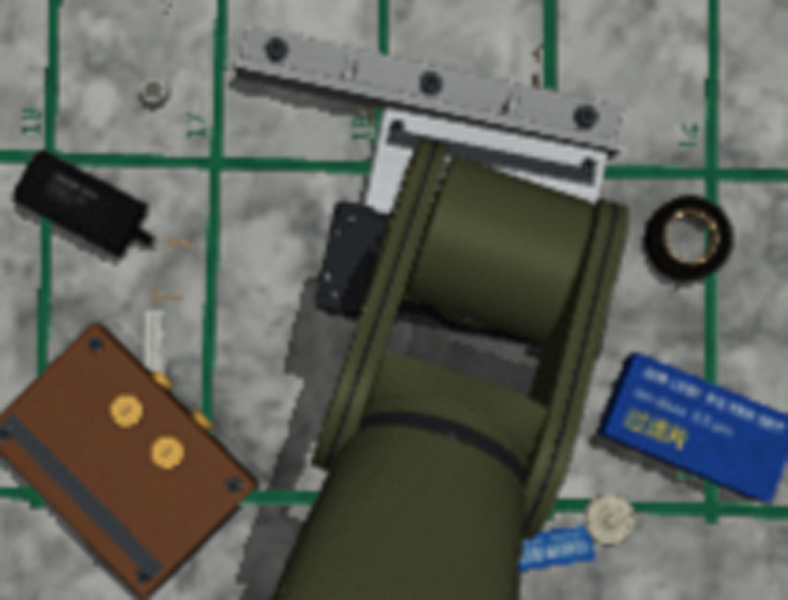

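The block is a few mm off the fence and parallel to it, with front corners at about (388,112) and (607,155). Its right end is inside the fence end at about (619,152). Next is the final slow press.

```bash
python3 -m inch '[[[-0.002,0.0,0],0,-1],[[-0.004,0.0,0],0,-1],[[-0.006,0.0,0],0,-1],[[-0.006,0.0,0],0,-1]]'
```

```text
t: 7.38
tcp_pos: [580.9, -128.4, 34.6]
orientation: [-0.275, -3.119, -0.002]
contact_force: [-11.1, 1.6, 5.9]
opening: 95.2
gripper_force: 5.5
```

```bash
python3 -m inch '[[[-0.001,0.0,0],0,-1],[[-0.002,0.0,0],0,-1],[[-0.003,0.0,0],0,-1],[[-0.003,0.0,0],0,-1]]'
```

```text
t: 7.88
tcp_pos: [581.0, -128.3, 34.5]
orientation: [-0.274, -3.112, -0.003]
contact_force: [-21.0, 4.0, 13.7]
opening: 95.1
gripper_force: 10.3
```

```bash
python3 -m inch '[[[-0.002,0.0,0],0,-1],[[-0.003,0.0,0],0,-1],[[-0.003,0.0,0],0,-1]]'; python3 -m inch '[[[0.005,0,0],0,-1],[[0.01,0,0],0,-1],[[0.04,0,0],0,-1],[[0.07,0,0],0,-1],[[0.07,0,-0.05],0,-1],[[0.07,0,-0.1],0,-1],[[0.12,0,-0.1],0,-1],[[0.17,0,-0.1],0,-1],[[0.23,0,-0.1],0,-1],[[0.23,0,-0.1],0,-1]]';python3 - <<'E'
from h import *
cv2.imwrite('pics/t5.png',cv2.resize(capture('top')[140:300,190:400,::-1],None,fx=3.75,fy=3.75,interpolation=cv2.INTER_CUBIC))
E
```

```text
t: 8.25
tcp_pos: [581.2, -128.3, 34.5]
orientation: [-0.273, -3.105, -0.005]
contact_force: [-29.6, 5.1, 22.3]
opening: 95.5
gripper_force: 14.9
t: 9.5
tcp_pos: [361.4, -89.2, 135.0]
orientation: [0.276, 3.127, -0.001]
contact_force: [0.2, -0.7, 0.4]
opening: 95.0
gripper_force: 0.0
```

View pics/t5.png

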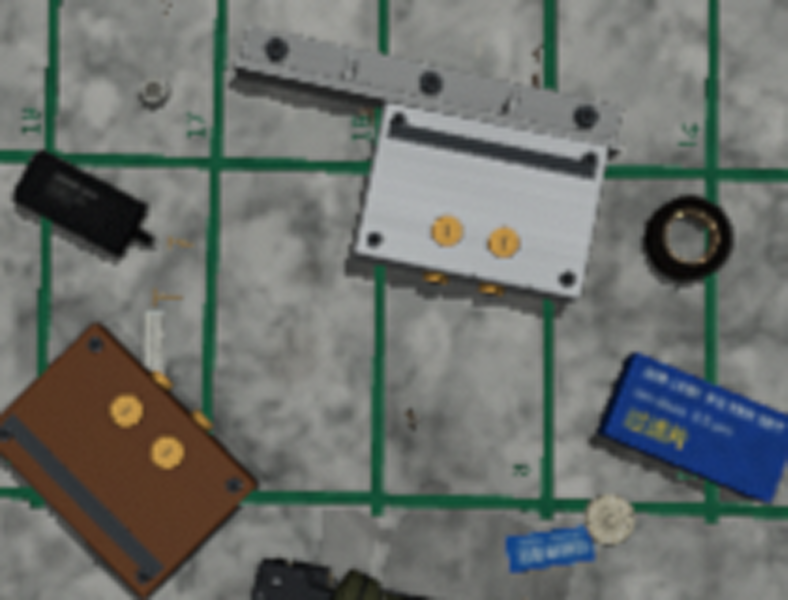

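The block now lies along the fence, with corners at (386,104), (607,147), (580,298) and (357,254). Everything else stands where it was. I'll check the end margin and squareness numerically.

Run:
```python
from h import *
px=lambda P:np.array([190,140])+(np.array(P)+.5)/3.75-.5
C=back("top",px([(386,104),(607,147),(580,298),(357,254)]),50);c,a,b=pose(C)
for y in(-.172,-.181):
    n=np.array([np.cos(y),np.sin(y)]);l=np.array([-n[1],n[0]]);O=np.array([708,-111.4]);r=c-O
    print(a-y,b-y,r@n,r@l)
im=capture('side');cv2.imwrite('pics/s5.png',cv2.resize(im[160:290,220:420,::-1],None,fx=4,fy=4,interpolation=cv2.INTER_CUBIC))
```

```text
0.004171259545789008 0.0016339181589890561 -56.94327513419734 -48.65515702674899
0.013171259545789016 0.010633918158989064 -56.50307844545813 -49.16566906381834
```

View pics/s5.png

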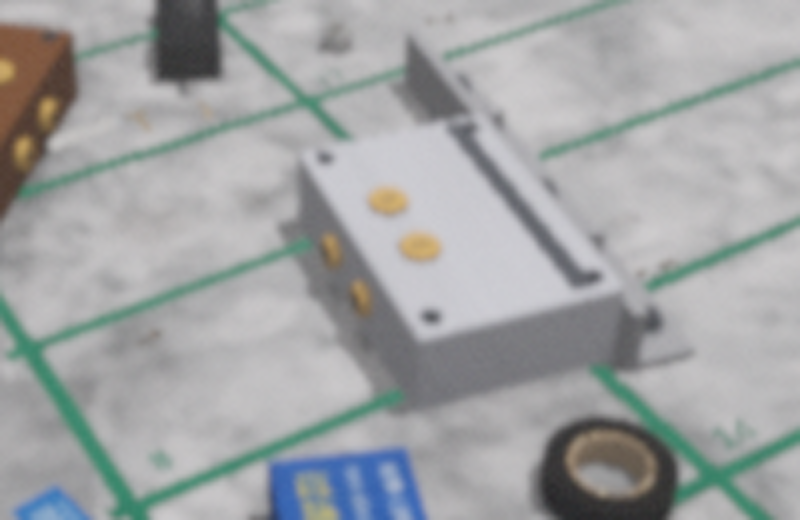

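The side view shows the block flush and flat, with the fence running on past its right end at about (630,340). The right end works out at about -129 mm against the -142 mm limit, so I'm handing the job in.

```bash
python3 -c "
from bench import *
print(order.close_job())"
```

```text
the job is handed in; nothing more can be done
None
```

I pushed the block square and left it flush against the fence, its right end about 13 mm inside the limit by camera, nothing else visibly moved and the hand clear; the job is handed in, but no verdict came back.

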